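Open the blast-air needle valve by one and a half true turns

TASK

Open the burner's closed blast-air needle valve by one and a half turns of its screw: turn the handwheel by its crank grip anticlockwise (seen from above), and count the one and a half turns only from where the wheel's slack is taken up and the load comes on, without overshooting. Then let go of the wheel and swing the steel brake lever fully over to its stop, so that its shoe bears on the wheel rim. Hold grip and knob lightly, do not force anything, and leave the things around the valve where they are.

Things in the scene. Friction and masses are not known exactly. Their poses are not given: they have to be found in the camera images.
- valve: Brass valve bolted upright to the bench; origin at the centre of its underside on the bench, z up along the wheel axis. A pipe (32 mm thick, up to 69 mm high) leaves towards +x and enters the bench 120 mm from the axis. On its -y side, 115 mm from the axis, a grey post 28 mm thick and 124 mm high carries the brake lever.
- wheel_hub (a point): Centre of the grey iron handwheel on the valve's axis, 130 mm above the bench. Rim: 134 mm across outside, bar 14 mm thick, four spokes. Anticlockwise from above opens. The wheel first turns almost freely (under 1 N at the grip) through 60 to 300 degrees of slack, unknown at the start, until its dog catches the screw; from then on both turn together.
- stem (a joint): Rise in m of the valve stem, a steel rod 10 mm across that stands 32 mm above the wheel's middle; 0 = closed (start). Fine thread, 0.5 mm a turn: one and a half turns are 0.00075, lost in the noise of this reading. The screw resists with a steady 0.65 N m (about 11 N at the grip), which comes on abruptly, and stays where left. Turning back runs through 300 degrees of slack before it moves the screw.
- crank_mid (a point): Middle of the crank grip on the wheel rim: upright black cylinder, 18 mm across, 48 mm tall (139 to 187 mm above the bench; this point at 164 mm), 60 mm from the wheel axis. Plastic: hold it with no more than 30 N. It spins freely on its own pin: no need to turn the hand while taking it round. Its direction from the valve's axis tells the wheel's angle.
- brake (a joint): Angle (rad) of the steel brake lever on its vertical pivot at (0, -115) mm in the valve's frame. 0 = off (start): it points to the valve's -y, straight away from the wheel. 1.57 = on, at its stop: it points to the valve's -x. It turns clockwise seen from above with 3 to 4 N at its knob and stays where it is left.
- brake_knob (a point): Middle of the upright steel knob at the end of the brake lever: a cylinder 16 mm across, standing 133 to 173 mm above the bench (this point at 153 mm), 55 mm from the lever's pivot, fixed to the lever. Hold it with no more than 30 N.
- bauble: Bystander: green glass ball, 54 mm across, on a cork ring 68 mm across, 75 mm tall in all. Origin at the centre of its underside.
- tin: Bystander: small round tin, 68 mm across, 40 mm tall. Origin at the centre of its underside.
- mould: Bystander: wooden block mould, 70 x 50 x 43 mm. Origin at the centre of its underside.

How it is judged:
By the outcome, as a careful person would: the job done as asked, in the order asked, and still so for the second after the job is handed in, with the robot touching nothing.
It also fails if it takes over 72 s, if anything falls off the work surface, if the arm or the gripper's body presses on something with over 40 N, if the wrist force passes 120 N, or if a joint passes its speed limit or range.

ROBOT

A 6-joint arm with a two-finger parallel gripper is mounted at the origin on the work surface. World frame = base frame: x ahead of the robot, y to its left, z up, the work surface at z = 0. Lengths are in m, angles in rad, forces in N, time in s.
With the tool pointing down it reaches from about 0.25 to 0.775 m from the base axis. Payload 4 kg.
Tool frame: the origin (TCP) lies on the centre line of the jaws, within the pads' length; the fingertips stand 17 mm ahead of it and the grasp point (between the pads) lies 2 mm behind it; z points along the fingers, y is the line along which they close (so a half turn about z gives the same grasp; the last joint's range is limited). The gripper opens to 94 mm and grips with 3 to 60 N. Pads are 16 mm wide; open, the fingers measure 119 mm over their backs; the gripper's body (75 mm by 177 mm) begins 78 mm behind the grasp point.
Start: joints at [-1.333, 0.087, 1.371, -0, 1.684, -0.103], TCP at [0.184, -0.518, 0.223] pointing down, gripper open.
Joint ranges: [-3.1, 3.1], [-0.76, 2.03], [0.27, 2.55], [-1.08, 4.22], [0.17, 2.65], [-2.57, 2.57]. Speed limits (rad/s): [2.79, 2.79, 3.14, 3.14, 3.14, 3.14].

INTERFACE

Orientations are given as [roll, pitch, yaw] about the fixed x, y, z axes, in that order (R = Rz(yaw) Ry(pitch) Rx(roll)).
In Python, from bench import robot gives the robot as it stands.
- The arm moves only by the tool servo_tool, never from a script. Its argument "plan" is a list of rows, each a list of 7 numbers: the shift along the tool's x, y, z normalised to -1 to 1, where 1 is 0.1 m, then the turn, a rotation vector about the tool's x, y, z normalised to -1 to 1, where 1 is pi/2 rad, then the finger opening in mm, from 0 to 94. In form: [[x, y, z, ax, ay, az, gripper], ...]. A call has 1 to 12 rows; each row is the pose to reach, as a shift and turn from the pose commanded when the call began, along the tool's axes at that moment; what a row does not reach only later rows make up. A row lasts 1/12 s, in which the tool goes at most 41.7 mm and 7.16 degrees, less where a joint would pass 70% of its speed; a pose out of reach is approached as far as the arm can. A call with a number of a shift or a turn outside -1 to 1 is refused whole. A call with a gripper value outside its range is refused whole. The fingers move at their own pace and stop on an object; the grip force is fixed at half the most. Time passes only in rows, so rows that repeat a pose let the fingers close. It gives the time, the measured TCP pose, the force, the opening and the grip force at its end, in the units of the state.
- robot.get_obs(): the state, without advancing time (a new reading comes with each control period).
- robot.snapshot(name): name is "side" or "top"; returns the picture (384x512x3 uint8, red, green, blue); there is no depth.
- robot.camera_params(name): a dict with "camera_matrix" (3x3 intrinsics, pixels), "rvec" (rotation vector, rad) and "tvec" (3), from world to camera coordinates, as OpenCV has them. Camera axes: x right, y down, z forward; pixel columns grow to the right and rows downward; lengths in m; the calibration is good to about 2 mm. A picture is of the moment at which its call begins. camera_params takes no time and is no camera call.
- robot.close_job(): hands the job in; it is judged then, once.
Trained networks look in the newest picture that a camera, given by its name, has taken for a name from the list of things; names that differ only in an ending like _2 or _b are one class to them, and where a whole thing is asked for, a point or a joint stands for the part that bears it (a point fixed in the world has none). Each returns a list of dicts, best first, with "conf" (0 to 1); they miss things now and then, are a little off and sometimes report something else, mostly with a low value. They report only what shows in the picture. A call takes as long as a camera call.
- robot.find_in(thing, camera): "extent" ([centre column, centre row, width, height] in pixels, round what is visible of it).
The state is a dict: "time": time; "joint_positions": joint angles; "qvel": joint speeds; "joint_torque": joint torques, N m; "tool_pos": TCP position; "ee_rot": TCP orientation; "wrist_force": force on the tool from outside, world axes, zero at the start; "wrist_torque": the same for the moment, N m; "width": finger opening in m; "finger_force": force on a finger pad.
Only numpy, scipy, OpenCV 4.12 (cv2) and the standard library are available. Lean on these libraries where they do the work, as an engineer would, in place of code of your own. Each camera call takes 0.05 s, during which the arm holds its last target. There are 200 camera calls.

## Working session

There is one attempt and no reset: what is moved stays moved. The work goes in short steps, Python scripts to look and compute and a tool call to move; the robot and the scene stay as the last step left them, time stands still between calls to the robot, and variables do not carry over. Pictures are saved under pics/ and viewed, at most 10 in all, crops included, and the job is handed in when it is done.

Besides the shell and the picture viewer there is one more tool, called as name(argument=value, ...) on one line, values as JSON. servo_tool: Moves the arm, as the interface text tells. Scaled input: -1 to 1 covers 0.1 m each way for a shift and pi/2 rad each way for a turn. Its arguments: {"type":"object","properties":{"plan":{"type":"array","items":{"type":"array","items":{"type":"number"}}}},"required":["plan"]}

```bash
mkdir -p pics; ls; cat > h.py <<'E'
import numpy as np, cv2
from bench import robot
def cam(n):
    p=robot.camera_params(n); K=np.array(p["camera_matrix"],float); R=cv2.Rodrigues(np.array(p["rvec"],float))[0]; t=np.array(p["tvec"],float).ravel(); return K,R,t
def atz(n,u,v,z):
    K,R,t=cam(n); d=R.T@np.linalg.inv(K)@[u,v,1]; c=-R.T@t; return c+d*(z-c[2])/d[2]
def proj(n,P):
    K,R,t=cam(n); q=K@(R@np.array(P)+t); return q[:2]/q[2]
def snap(n,f=None):
    im=robot.snapshot(n)
    if f: cv2.imwrite("pics/"+f,im[:,:,::-1])
    return im
E
python3 - <<'E'
from h import *
a=snap("side");b=snap("top")
cv2.imwrite("pics/a_side.png",a[:,:,::-1]);cv2.imwrite("pics/a_top.png",b[:,:,::-1])
for n in("top","side"):
    K,R,t=cam(n);print(n,(-R.T@t).round(3),K[0,0])
    for th,z in(("valve",.07),("wheel_hub",.13),("crank_mid",.164),("brake_knob",.153),("brake",.14),("bauble",.04),("tin",.03),("mould",.03)):
        for d in robot.find_in(th,n)[:2]:
            e=d["extent"];print(th,round(d["conf"],2),np.round(e),atz(n,e[0],e[1],z).round(3))
o=robot.get_obs();print(o)
E
```

```text
pics
top [0.453 0.095 0.765] 363.4017881839636
valve 0.85 [313. 197. 148.  96.] [ 0.551 -0.045  0.07 ]
wheel_hub 0.78 [311. 195. 146.  99.] [ 0.546 -0.03   0.13 ]
wheel_hub 0.56 [201. 177.  34.  34.] [0.579 0.166 0.13 ]
brake_knob 0.91 [358. 210.  50.  38.] [ 0.515 -0.105  0.153]
brake 0.84 [359. 211.  56.  38.] [ 0.516 -0.111  0.14 ]
brake 0.62 [251. 284.  30.  42.] [0.394 0.08  0.14 ]
bauble 0.94 [204. 214.  30.  32.] [0.522 0.168 0.04 ]
tin 0.97 [199. 176.  32.  35.] [0.602 0.179 0.03 ]
mould 0.93 [251. 286.  28.  42.] [0.381 0.077 0.03 ]
side [0.177 0.83  0.761] 476.17658443419856
valve 0.95 [245. 181.  92. 112.] [ 0.57  -0.014  0.07 ]
wheel_hub 0.6 [244. 181.  96. 109.] [0.538 0.062 0.13 ]
crank_mid 0.52 [231. 169.   9.  19.] [0.563 0.076 0.164]
brake_knob 0.79 [279. 141.  25.  33.] [ 0.521 -0.097  0.153]
brake 0.83 [277. 142.  26.  33.] [ 0.531 -0.111  0.14 ]
bauble 0.59 [227. 251.  34.  35.] [0.512 0.191 0.04 ]
tin 0.87 [193. 243.  33.  29.] [0.595 0.194 0.03 ]
tin 0.71 [280. 140.  27.  33.] [ 0.592 -0.292  0.03 ]
mould 0.64 [304. 244.  38.  34.] [0.377 0.084 0.03 ]
{'time': 0.9, 'joint_positions': array([-1.33309287e+00,  8.71928630e-02,  1.37069255e+00, -1.91906979e-05,
        1.68357499e+00, -1.03117963e-01]), 'qvel': array([ 0.00027047,  0.00174144, -0.00093103,  0.00016519, -0.00059553,
       -0.00061963]), 'joint_torque': array([-1.11837693e-03, -3.40034187e+01, -3.02601850e+01,  7.18006818e-02,
        2.35127105e-02,  7.22451006e-06]), 'tool_pos': array([ 0.18383042, -0.51839743,  0.22251357]), 'ee_rot': array([3.14146307e+00, 3.25803427e-05, 3.40819259e-01]), 'wrist_force': array([ 0.84280338,  0.10413323, -0.18081327]), 'wrist_torque': array([ 0.00256972, -0.00393497, -0.0212287 ]), 'finger_force': 0.0, 'width': 0.0942178771270526}
```

```bash
python3 - <<'E'
import cv2,numpy as np
a=cv2.imread("pics/a_top.png")[130:250,220:400];b=cv2.imread("pics/a_side.png")[110:250,175:325]
a=cv2.resize(a,None,fx=4.4,fy=4.4,interpolation=2);b=cv2.resize(b,None,fx=4.2,fy=4.2,interpolation=2)
cv2.imwrite("pics/b1.png",a);cv2.imwrite("pics/b2.png",b)
E
```

```text
(no output)
```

View pics/b1.png

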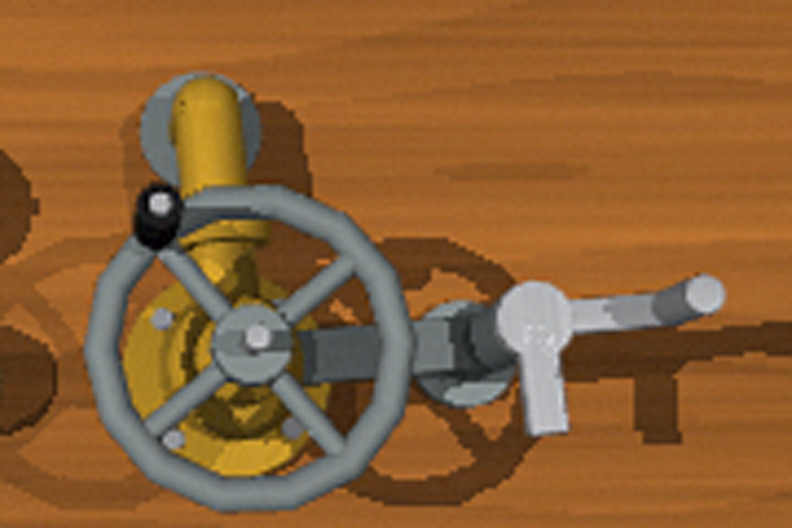

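View pics/b2.png

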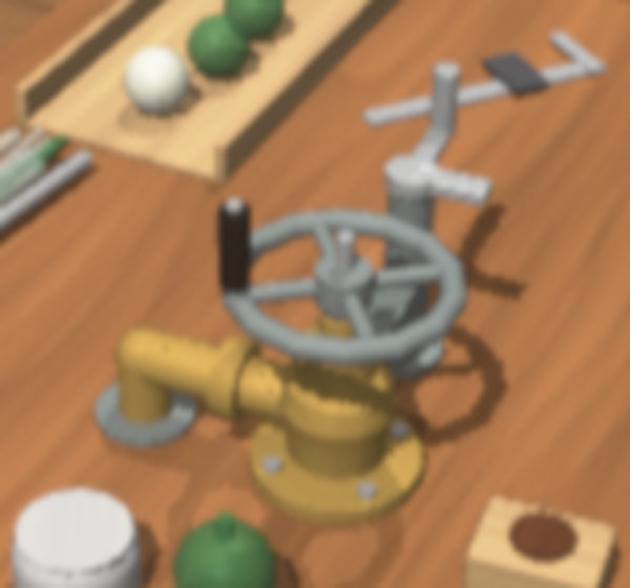

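```bash
python3 - <<'E'
from h import *
def tri(a,b):
    P=[]
    for n in("top","side"):
        K,R,t=cam(n);P.append(K@np.c_[R,t])
    X=cv2.triangulatePoints(P[0],P[1],np.array(a,float).reshape(2,1),np.array(b,float).reshape(2,1)).ravel();return X[:3]/X[3]
T=lambda u,v:(220+u/4.4,130+v/4.4); S=lambda u,v:(175+u/4.2,110+v/4.2)
for n,t,s,z in(("stem",T(258,335),S(345,236),.162),("crank",T(161,203),S(234,204),.187),("knob",T(707,291),S(447,70),.173),("pivot",T(537,305),S(410,167),.135)):
    print(n,tri(t,s).round(4),atz("top",*t,z).round(4),atz("side",*s,z).round(4))
print("rim",atz("top",*T(250,347),.13),atz("top",*T(190,130),.06))
E
```

```text
stem [0.522  0.0307 0.1573] [0.523  0.0318 0.162 ] [0.5184 0.0367 0.162 ]
crank [0.5684 0.0686 0.1857] [0.5694 0.069  0.187 ] [0.5667 0.0702 0.187 ]
knob [ 0.5358 -0.1416  0.166 ] [ 0.5367 -0.1383  0.173 ] [ 0.5305 -0.1307  0.173 ]
pivot [ 0.5344 -0.0862  0.1303] [ 0.5371 -0.0837  0.135 ] [ 0.5298 -0.0799  0.135 ]
rim [0.52191617 0.0317269  0.13      ] [0.62870875 0.04956382 0.06      ]
```

servo_tool(plan=[[0.95, -0.72, -0.15, 0, 0, 0.217, 40], [0.95, -0.72, -0.15, 0, 0, 0.217, 40], [0.95, -0.72, -0.15, 0, 0, 0.217, 40], [0.95, -0.72, -0.15, 0, 0, 0.217, 40]])

```text
time: 1.23
tool_pos: [0.2524, -0.4149, 0.2395]
ee_rot: [3.141, -0.004, 0.003]
wrist_force: [-0.6, -0.3, 0.1]
width: 0.0705
finger_force: 0.0
```

servo_tool(plan=[[0.65, -1, 0, 0, 0, 0, 40], [0.65, -1, 0, 0, 0, 0, 40], [0.65, -1, 0, 0, 0, 0, 40]])

```text
time: 1.48
tool_pos: [0.3148, -0.3176, 0.2376]
ee_rot: [3.141, -0.001, -0.0]
wrist_force: [0.4, -0.3, 0.8]
width: 0.0508
finger_force: 0.0
```

servo_tool(plan=[[0.65, -1, 0, 0, 0, 0, 40], [0.65, -1, 0, 0, 0, 0, 40], [0.65, -1, 0, 0, 0, 0, 40]])

```text
time: 1.73
tool_pos: [0.3801, -0.2171, 0.2377]
ee_rot: [3.141, -0.001, 0.001]
wrist_force: [0.7, -1.1, -0.8]
width: 0.04
finger_force: 0.0
```

servo_tool(plan=[[0.65, -1, 0, 0, 0, 0, 40], [0.65, -1, 0, 0, 0, 0, 40], [0.65, -1, 0, 0, 0, 0, 40]])

```text
time: 1.98
tool_pos: [0.4453, -0.117, 0.2377]
ee_rot: [3.141, -0.001, 0.001]
wrist_force: [0.8, -0.9, 0.3]
width: 0.0402
finger_force: 0.0
```

servo_tool(plan=[[0.65, -1, 0, 0, 0, 0, 40], [0.65, -1, 0, 0, 0, 0, 40], [0.65, -1, 0, 0, 0, 0, 40], [0.65, -1, 0, 0, 0, 0, 40]])

```text
time: 2.32
tool_pos: [0.5117, -0.0141, 0.2367]
ee_rot: [-3.139, -0.001, 0.008]
wrist_force: [0.6, -0.2, -0.8]
width: 0.0399
finger_force: 0.0
```

servo_tool(plan=[[0.59, -0.87, 0, 0, 0, 0, 40], [0.59, -0.87, 0, 0, 0, 0, 40], [0.59, -0.87, 0, 0, 0, 0, 40], [0.59, -0.87, 0, 0, 0, 0, 40], [0.59, -0.87, 0, 0, 0, 0, 40], [0.59, -0.87, 0, 0, 0, 0, 40]])

```text
time: 2.82
tool_pos: [0.5681, 0.067, 0.2373]
ee_rot: [3.141, 0.001, -0.001]
wrist_force: [-0.2, 0.4, 0.3]
width: 0.0402
finger_force: 0.0
```

```bash
python3 - <<'E'
from h import *
a=snap("side");b=snap("top")
o=robot.get_obs();print(o["tool_pos"],o["ee_rot"],o["wrist_force"],o["width"])
b=cv2.resize(b[120:250,210:340],None,fx=3,fy=3,interpolation=2);a=cv2.resize(a[85:215,180:310],None,fx=3,fy=3,interpolation=2)
cv2.imwrite("pics/c.png",np.hstack([a,b])[:,:,::-1])
E
```

```text
[0.56794133 0.06668828 0.23776629] [ 3.14095956e+00 -2.43186428e-04 -1.70767666e-03] [-0.84152899  0.29207752 -0.14670823] 0.040203745105042904
```

View pics/c.png

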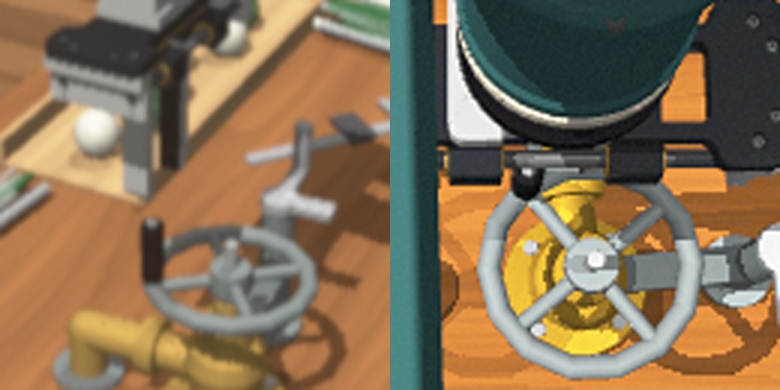

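servo_tool(plan=[[0.005, -0.02, 0.25, 0, 0, 0, 40], [0.005, -0.02, 0.4, 0, 0, 0, 40], [0.005, -0.02, 0.55, 0, 0, 0, 40], [0.005, -0.02, 0.7, 0, 0, 0, 40], [0.005, -0.02, 0.7, 0, 0, 0, 40], [0.005, -0.02, 0.7, 0, 0, 0, 30], [0.005, -0.02, 0.7, 0, 0, 0, 24], [0.005, -0.02, 0.7, 0, 0, 0, 20], [0.005, -0.02, 0.7, 0, 0, 0, 20]])

```text
time: 3.67
tool_pos: [0.5695, 0.07, 0.1691]
ee_rot: [3.142, -0.003, -0.0]
wrist_force: [0.2, 0.7, -0.7]
width: 0.0205
finger_force: 0.0
```

```bash
python3 - <<'E'
from h import *
a=snap("side");b=snap("top")
o=robot.get_obs();print(o["tool_pos"],o["ee_rot"],o["wrist_force"],o["width"],o["finger_force"])
b=cv2.resize(b[120:250,210:340],None,fx=3,fy=3,interpolation=2);a=cv2.resize(a[85:215,180:310],None,fx=3,fy=3,interpolation=2)
cv2.imwrite("pics/d.png",np.hstack([a,b])[:,:,::-1])
E
```

```text
[0.5692777  0.07018573 0.16850338] [ 3.14153327e+00 -1.78885333e-03 -5.73213901e-05] [ 0.98405645  0.23643236 -0.53991927] 0.0199853692787835 0.0
```

View pics/d.png

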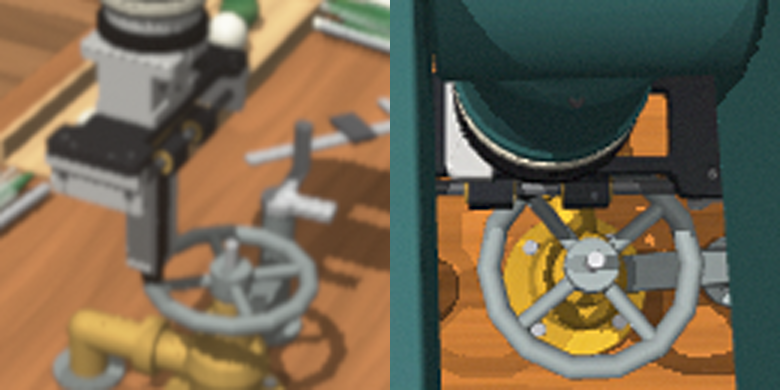

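The fingers stand either side of the grip (its foot shows just below the fingertips at about (150,280) in the left crop). Close gently.

servo_tool(plan=[[0, 0, 0, 0, 0, 0, 18], [0, 0, 0, 0, 0, 0, 17.5], [0, 0, 0, 0, 0, 0, 17.5]])

```text
time: 4.02
tool_pos: [0.5692, 0.0704, 0.168]
ee_rot: [-3.141, -0.001, 0.0]
wrist_force: [-0.2, 0.5, 1.5]
width: 0.0178
finger_force: 10.8
```

```bash
cat > arc.py <<'E'
import numpy as np,sys
# rows in tool units (yaw 0): start angle, step, count, optional start offset (mm) of cmd from ideal
t0,st,n=map(float,sys.argv[1:4])
f=lambda t:np.array([np.cos(np.radians(t)),-np.sin(np.radians(t))])*.6
c=np.round(f(t0),3)
mid=len(sys.argv)>4
for i in range(int(n)):
    e=np.round(f(t0+(i+1)*st),3); print(t0+(i+1)*st,(e-c).round(3).tolist()); c=e
E
python3 arc.py 38.5 10 33
```

```text
48.5 [-0.072, -0.075]
58.5 [-0.085, -0.063]
68.5 [-0.093, -0.046]
78.5 [-0.1, -0.03]
88.5 [-0.104, -0.012]
98.5 [-0.105, 0.007]
108.5 [-0.101, 0.024]
118.5 [-0.096, 0.042]
128.5 [-0.088, 0.057]
138.5 [-0.075, 0.072]
148.5 [-0.063, 0.085]
158.5 [-0.046, 0.093]
168.5 [-0.03, 0.1]
178.5 [-0.012, 0.104]
188.5 [0.007, 0.105]
198.5 [0.024, 0.101]
208.5 [0.042, 0.096]
218.5 [0.057, 0.088]
228.5 [0.072, 0.075]
238.5 [0.085, 0.063]
248.5 [0.093, 0.046]
258.5 [0.1, 0.03]
268.5 [0.104, 0.012]
278.5 [0.105, -0.007]
288.5 [0.101, -0.024]
298.5 [0.096, -0.042]
308.5 [0.088, -0.057]
318.5 [0.075, -0.072]
328.5 [0.063, -0.085]
338.5 [0.046, -0.093]
348.5 [0.03, -0.1]
358.5 [0.012, -0.104]
368.5 [-0.007, -0.105]
```

servo_tool(plan=[[-0.036, -0.038, 0, 0, 0, 0, 17.5], [-0.072, -0.075, 0, 0, 0, 0, 17.5], [-0.072, -0.075, 0, 0, 0, 0, 17.5]])

```text
time: 4.27
tool_pos: [0.5611, 0.0787, 0.1679]
ee_rot: [-3.141, -0.0, 0.001]
wrist_force: [-0.0, 0.9, 1.9]
width: 0.0173
finger_force: 10.9
```

servo_tool(plan=[[-0.043, -0.032, 0, 0, 0, 0, 17.5], [-0.085, -0.063, 0, 0, 0, 0, 17.5], [-0.085, -0.063, 0, 0, 0, 0, 17.5]])

```text
time: 4.52
tool_pos: [0.5523, 0.0849, 0.1678]
ee_rot: [-3.141, 0.0, 0.001]
wrist_force: [0.7, 1.6, 3.3]
width: 0.0177
finger_force: 10.9
```

servo_tool(plan=[[-0.047, -0.023, 0, 0, 0, 0, 17.5], [-0.093, -0.046, 0, 0, 0, 0, 17.5], [-0.093, -0.046, 0, 0, 0, 0, 17.5]])

```text
time: 4.77
tool_pos: [0.5429, 0.0893, 0.1678]
ee_rot: [-3.141, 0.0, 0.001]
wrist_force: [0.6, 2.2, 3.8]
width: 0.0177
finger_force: 10.9
```

servo_tool(plan=[[-0.05, -0.015, 0, 0, 0, 0, 17.5], [-0.1, -0.03, 0, 0, 0, 0, 17.5], [-0.1, -0.03, 0, 0, 0, 0, 17.5]])

```text
time: 5.02
tool_pos: [0.5328, 0.0921, 0.1677]
ee_rot: [-3.141, 0.001, 0.0]
wrist_force: [0.7, 2.2, 4.7]
width: 0.0178
finger_force: 10.9
```

servo_tool(plan=[[-0.052, -0.006, 0, 0, 0, 0, 17], [-0.104, -0.012, 0, 0, 0, 0, 17], [-0.104, -0.012, 0, 0, 0, 0, 17]])

```text
time: 5.27
tool_pos: [0.5223, 0.093, 0.1677]
ee_rot: [-3.142, 0.001, 0.0]
wrist_force: [0.5, 3.6, 6.0]
width: 0.0176
finger_force: 24.2
```

servo_tool(plan=[[-0.053, 0.003, 0, 0, 0, 0, 17], [-0.105, 0.007, 0, 0, 0, 0, 17], [-0.105, 0.007, 0, 0, 0, 0, 17]])

```text
time: 5.52
tool_pos: [0.5118, 0.0921, 0.1677]
ee_rot: [3.141, 0.001, 0.0]
wrist_force: [-0.4, 1.6, 5.3]
width: 0.0178
finger_force: 24.2
```

servo_tool(plan=[[-0.05, 0.012, 0, 0, 0, 0, 17], [-0.101, 0.024, 0, 0, 0, 0, 17], [-0.101, 0.024, 0, 0, 0, 0, 17]])

```text
time: 5.77
tool_pos: [0.5016, 0.0894, 0.1677]
ee_rot: [3.141, 0.001, -0.0]
wrist_force: [-1.0, 2.0, 6.8]
width: 0.0176
finger_force: 24.2
```

servo_tool(plan=[[-0.048, 0.021, 0, 0, 0, 0, 17], [-0.096, 0.042, 0, 0, 0, 0, 17], [-0.096, 0.042, 0, 0, 0, 0, 17]])

```text
time: 6.02
tool_pos: [0.4919, 0.0849, 0.1676]
ee_rot: [3.14, 0.002, -0.0]
wrist_force: [-1.8, 1.6, 5.8]
width: 0.0174
finger_force: 24.2
```

servo_tool(plan=[[-0.044, 0.028, 0, 0, 0, 0, 17], [-0.088, 0.057, 0, 0, 0, 0, 17], [-0.088, 0.057, 0, 0, 0, 0, 17]])

```text
time: 6.27
tool_pos: [0.4832, 0.0788, 0.1676]
ee_rot: [3.14, 0.002, -0.001]
wrist_force: [-1.5, 1.7, 6.2]
width: 0.0174
finger_force: 24.2
```

servo_tool(plan=[[-0.038, 0.036, 0, 0, 0, 0, 17], [-0.075, 0.072, 0, 0, 0, 0, 17], [-0.075, 0.072, 0, 0, 0, 0, 17]])

```text
time: 6.52
tool_pos: [0.4759, 0.0713, 0.1676]
ee_rot: [3.139, 0.001, -0.001]
wrist_force: [-0.7, 1.0, 5.7]
width: 0.0174
finger_force: 24.2
```

servo_tool(plan=[[-0.032, 0.042, 0, 0, 0, 0, 17], [-0.063, 0.085, 0, 0, 0, 0, 17], [-0.063, 0.085, 0, 0, 0, 0, 17]])

```text
time: 6.77
tool_pos: [0.4698, 0.0626, 0.1675]
ee_rot: [3.139, 0.001, -0.001]
wrist_force: [-0.6, 0.5, 5.8]
width: 0.0179
finger_force: 24.2
```

servo_tool(plan=[[-0.023, 0.047, 0, 0, 0, 0, 17], [-0.046, 0.093, 0, 0, 0, 0, 17], [-0.046, 0.093, 0, 0, 0, 0, 17]])

```text
time: 7.02
tool_pos: [0.4654, 0.0532, 0.1675]
ee_rot: [3.139, 0.001, -0.001]
wrist_force: [-0.4, 0.3, 5.1]
width: 0.0175
finger_force: 24.2
```

servo_tool(plan=[[-0.015, 0.05, 0, 0, 0, 0, 17], [-0.03, 0.1, 0, 0, 0, 0, 17], [-0.03, 0.1, 0, 0, 0, 0, 17]])

```text
time: 7.27
tool_pos: [0.4628, 0.0434, 0.1675]
ee_rot: [3.139, 0.0, -0.001]
wrist_force: [-0.2, -0.6, 4.7]
width: 0.0178
finger_force: 24.2
```

servo_tool(plan=[[-0.006, 0.052, 0, 0, 0, 0, 17], [-0.012, 0.104, 0, 0, 0, 0, 17], [-0.012, 0.104, 0, 0, 0, 0, 17]])

```text
time: 7.52
tool_pos: [0.4619, 0.0335, 0.1675]
ee_rot: [3.14, -0.0, -0.001]
wrist_force: [0.8, -0.5, 5.0]
width: 0.0176
finger_force: 24.2
```

servo_tool(plan=[[0.003, 0.053, 0, 0, 0, 0, 17], [0.007, 0.105, 0, 0, 0, 0, 17], [0.007, 0.105, 0, 0, 0, 0, 17]])

```text
time: 7.77
tool_pos: [0.4627, 0.0232, 0.1675]
ee_rot: [3.141, -0.0, -0.001]
wrist_force: [0.5, 0.1, 5.0]
width: 0.0174
finger_force: 24.2
```

servo_tool(plan=[[0.012, 0.05, 0, 0, 0, 0, 17], [0.024, 0.101, 0, 0, 0, 0, 17], [0.024, 0.101, 0, 0, 0, 0, 17]])

```text
time: 8.02
tool_pos: [0.4652, 0.0133, 0.1675]
ee_rot: [3.141, -0.0, -0.001]
wrist_force: [1.1, -0.5, 5.3]
width: 0.0175
finger_force: 24.2
```

servo_tool(plan=[[0.021, 0.048, 0, 0, 0, 0, 17], [0.042, 0.096, 0, 0, 0, 0, 17], [0.042, 0.096, 0, 0, 0, 0, 17]])

```text
time: 8.27
tool_pos: [0.4695, 0.0038, 0.1675]
ee_rot: [3.141, -0.0, -0.001]
wrist_force: [-0.6, -0.3, 5.6]
width: 0.0176
finger_force: 24.3
```

servo_tool(plan=[[0.028, 0.044, 0, 0, 0, 0, 17], [0.057, 0.088, 0, 0, 0, 0, 17], [0.057, 0.088, 0, 0, 0, 0, 17]])

```text
time: 8.52
tool_pos: [0.4753, -0.0049, 0.1675]
ee_rot: [3.141, -0.0, -0.001]
wrist_force: [0.3, -0.1, 5.1]
width: 0.0175
finger_force: 24.3
```

servo_tool(plan=[[0.036, 0.038, 0, 0, 0, 0, 17], [0.072, 0.075, 0, 0, 0, 0, 17], [0.072, 0.075, 0, 0, 0, 0, 17]])

```text
time: 8.77
tool_pos: [0.4825, -0.0124, 0.1675]
ee_rot: [3.141, -0.0, -0.001]
wrist_force: [0.8, 0.8, 5.4]
width: 0.0178
finger_force: 24.3
```

servo_tool(plan=[[0.042, 0.032, 0, 0, 0, 0, 17], [0.085, 0.063, 0, 0, 0, 0, 17], [0.085, 0.063, 0, 0, 0, 0, 17]])

```text
time: 9.02
tool_pos: [0.4911, -0.0186, 0.1676]
ee_rot: [3.141, -0.0, -0.001]
wrist_force: [0.3, -0.9, 5.3]
width: 0.0175
finger_force: 24.3
```

servo_tool(plan=[[0.047, 0.023, 0, 0, 0, 0, 17], [0.093, 0.046, 0, 0, 0, 0, 17], [0.093, 0.046, 0, 0, 0, 0, 17]])

```text
time: 9.27
tool_pos: [0.5004, -0.0232, 0.1676]
ee_rot: [3.141, -0.0, -0.001]
wrist_force: [-0.1, 0.4, 5.6]
width: 0.0173
finger_force: 24.3
```

servo_tool(plan=[[0.05, 0.015, 0, 0, 0, 0, 17], [0.1, 0.03, 0, 0, 0, 0, 17], [0.1, 0.03, 0, 0, 0, 0, 17]])

```text
time: 9.52
tool_pos: [0.5104, -0.0261, 0.1676]
ee_rot: [3.141, -0.0, -0.0]
wrist_force: [0.8, -0.3, 5.6]
width: 0.0177
finger_force: 24.3
```

servo_tool(plan=[[0.052, 0.006, 0, 0, 0, 0, 17], [0.104, 0.012, 0, 0, 0, 0, 17], [0.104, 0.012, 0, 0, 0, 0, 17]])

```text
time: 9.77
tool_pos: [0.5209, -0.0273, 0.1676]
ee_rot: [3.141, -0.0, -0.0]
wrist_force: [-0.1, -1.7, 4.9]
width: 0.0178
finger_force: 24.3
```

servo_tool(plan=[[0.053, -0.003, 0, 0, 0, 0, 17], [0.105, -0.007, 0, 0, 0, 0, 17], [0.105, -0.007, 0, 0, 0, 0, 17]])

```text
time: 10.02
tool_pos: [0.5314, -0.0266, 0.1676]
ee_rot: [3.141, -0.0, -0.0]
wrist_force: [0.8, -1.6, 6.0]
width: 0.0177
finger_force: 24.3
```

servo_tool(plan=[[0.05, -0.012, 0, 0, 0, 0, 17], [0.101, -0.024, 0, 0, 0, 0, 17], [0.101, -0.024, 0, 0, 0, 0, 17]])

```text
time: 10.27
tool_pos: [0.5415, -0.0241, 0.1676]
ee_rot: [3.141, -0.0, -0.0]
wrist_force: [0.7, -0.2, 5.6]
width: 0.0179
finger_force: 24.3
```

servo_tool(plan=[[0.048, -0.021, 0, 0, 0, 0, 17], [0.096, -0.042, 0, 0, 0, 0, 17], [0.096, -0.042, 0, 0, 0, 0, 17]])

```text
time: 10.52
tool_pos: [0.5512, -0.0198, 0.1676]
ee_rot: [3.141, -0.001, -0.0]
wrist_force: [1.1, -0.7, 6.0]
width: 0.0174
finger_force: 24.3
```

servo_tool(plan=[[0.044, -0.028, 0, 0, 0, 0, 17], [0.088, -0.057, 0, 0, 0, 0, 17], [0.088, -0.057, 0, 0, 0, 0, 17]])

```text
time: 10.77
tool_pos: [0.5577, -0.0159, 0.1673]
ee_rot: [3.137, 0.005, -0.001]
wrist_force: [-4.8, -6.0, 7.4]
width: 0.0173
finger_force: 24.3
```

servo_tool(plan=[[0.038, -0.036, 0, 0, 0, 0, 17], [0.075, -0.072, 0, 0, 0, 0, 17], [0.075, -0.072, 0, 0, 0, 0, 17]])

```text
time: 11.02
tool_pos: [0.5646, -0.0101, 0.1673]
ee_rot: [3.134, 0.006, -0.002]
wrist_force: [-5.2, -8.0, 7.1]
width: 0.0176
finger_force: 24.4
```

servo_tool(plan=[[0.032, -0.042, 0, 0, 0, 0, 17], [0.063, -0.085, 0, 0, 0, 0, 17], [0.063, -0.085, 0, 0, 0, 0, 17]])

```text
time: 11.27
tool_pos: [0.5714, -0.0021, 0.1674]
ee_rot: [3.133, 0.005, -0.002]
wrist_force: [-3.9, -8.7, 7.8]
width: 0.0175
finger_force: 24.4
```

servo_tool(plan=[[0.023, -0.047, 0, 0, 0, 0, 17], [0.046, -0.093, 0, 0, 0, 0, 17], [0.046, -0.093, 0, 0, 0, 0, 17]])

```text
time: 11.52
tool_pos: [0.5766, 0.0069, 0.1674]
ee_rot: [3.133, 0.003, -0.003]
wrist_force: [-1.7, -9.0, 6.5]
width: 0.0176
finger_force: 24.4
```

servo_tool(plan=[[0.015, -0.05, 0, 0, 0, 0, 17], [0.03, -0.1, 0, 0, 0, 0, 17], [0.03, -0.1, 0, 0, 0, 0, 17]])

```text
time: 11.77
tool_pos: [0.5803, 0.0166, 0.1675]
ee_rot: [3.132, 0.002, -0.003]
wrist_force: [-0.4, -9.1, 5.0]
width: 0.0174
finger_force: 24.5
```

```bash
cat > arc2.py <<'E'
import numpy as np,sys
t0,t1,st=map(float,sys.argv[1:4])
f=lambda t:np.round(np.array([np.cos(np.radians(t)),-np.sin(np.radians(t))])*.6,3)
while t0<t1-.01:
    r=[]; 
    for k in range(1,13):
        t=min(t0+k*st,t1); r.append((f(t)-f(t0)).round(3).tolist()+[0,0,0,0,17])
        if t==t1:break
    print(t,r); t0=t
E
python3 arc2.py 348.5 828.5 5
```

```text
408.5 [[0.008, -0.052, 0, 0, 0, 0, 17], [0.012, -0.104, 0, 0, 0, 0, 17], [0.011, -0.157, 0, 0, 0, 0, 17], [0.005, -0.209, 0, 0, 0, 0, 17], [-0.005, -0.26, 0, 0, 0, 0, 17], [-0.019, -0.31, 0, 0, 0, 0, 17], [-0.038, -0.359, 0, 0, 0, 0, 17], [-0.061, -0.406, 0, 0, 0, 0, 17], [-0.088, -0.451, 0, 0, 0, 0, 17], [-0.118, -0.494, 0, 0, 0, 0, 17], [-0.153, -0.533, 0, 0, 0, 0, 17], [-0.19, -0.569, 0, 0, 0, 0, 17]]
468.5 [[-0.041, -0.033, 0, 0, 0, 0, 17], [-0.085, -0.063, 0, 0, 0, 0, 17], [-0.13, -0.088, 0, 0, 0, 0, 17], [-0.178, -0.109, 0, 0, 0, 0, 17], [-0.228, -0.126, 0, 0, 0, 0, 17], [-0.278, -0.139, 0, 0, 0, 0, 17], [-0.33, -0.147, 0, 0, 0, 0, 17], [-0.382, -0.151, 0, 0, 0, 0, 17], [-0.435, -0.15, 0, 0, 0, 0, 17], [-0.487, -0.144, 0, 0, 0, 0, 17], [-0.538, -0.134, 0, 0, 0, 0, 17], [-0.588, -0.12, 0, 0, 0, 0, 17]]
528.5 [[-0.049, 0.019, 0, 0, 0, 0, 17], [-0.096, 0.042, 0, 0, 0, 0, 17], [-0.141, 0.069, 0, 0, 0, 0, 17], [-0.184, 0.099, 0, 0, 0, 0, 17], [-0.223, 0.134, 0, 0, 0, 0, 17], [-0.259, 0.171, 0, 0, 0, 0, 17], [-0.292, 0.212, 0, 0, 0, 0, 17], [-0.322, 0.256, 0, 0, 0, 0, 17], [-0.347, 0
[... 1422 characters left out ...]
09, 0, 0, 0, 0, 17], [-0.005, -0.26, 0, 0, 0, 0, 17], [-0.019, -0.31, 0, 0, 0, 0, 17], [-0.038, -0.359, 0, 0, 0, 0, 17], [-0.061, -0.406, 0, 0, 0, 0, 17], [-0.088, -0.451, 0, 0, 0, 0, 17], [-0.118, -0.494, 0, 0, 0, 0, 17], [-0.153, -0.533, 0, 0, 0, 0, 17], [-0.19, -0.569, 0, 0, 0, 0, 17]]
828.5 [[-0.041, -0.033, 0, 0, 0, 0, 17], [-0.085, -0.063, 0, 0, 0, 0, 17], [-0.13, -0.088, 0, 0, 0, 0, 17], [-0.178, -0.109, 0, 0, 0, 0, 17], [-0.228, -0.126, 0, 0, 0, 0, 17], [-0.278, -0.139, 0, 0, 0, 0, 17], [-0.33, -0.147, 0, 0, 0, 0, 17], [-0.382, -0.151, 0, 0, 0, 0, 17], [-0.435, -0.15, 0, 0, 0, 0, 17], [-0.487, -0.144, 0, 0, 0, 0, 17], [-0.538, -0.134, 0, 0, 0, 0, 17], [-0.588, -0.12, 0, 0, 0, 0, 17]]
```

servo_tool(plan=[[0.008, -0.052, 0, 0, 0, 0, 17], [0.012, -0.104, 0, 0, 0, 0, 17], [0.011, -0.157, 0, 0, 0, 0, 17], [0.005, -0.209, 0, 0, 0, 0, 17], [-0.005, -0.26, 0, 0, 0, 0, 17], [-0.019, -0.31, 0, 0, 0, 0, 17], [-0.038, -0.359, 0, 0, 0, 0, 17], [-0.061, -0.406, 0, 0, 0, 0, 17], [-0.088, -0.451, 0, 0, 0, 0, 17], [-0.118, -0.494, 0, 0, 0, 0, 17], [-0.153, -0.533, 0, 0, 0, 0, 17], [-0.19, -0.569, 0, 0, 0, 0, 17]])

```text
time: 12.77
tool_pos: [0.5653, 0.0745, 0.1681]
ee_rot: [3.135, -0.009, -0.003]
wrist_force: [10.0, -6.8, 1.8]
width: 0.0174
finger_force: 24.4
```

servo_tool(plan=[[-0.041, -0.033, 0, 0, 0, 0, 17], [-0.085, -0.063, 0, 0, 0, 0, 17], [-0.13, -0.088, 0, 0, 0, 0, 17], [-0.178, -0.109, 0, 0, 0, 0, 17], [-0.228, -0.126, 0, 0, 0, 0, 17], [-0.278, -0.139, 0, 0, 0, 0, 17], [-0.33, -0.147, 0, 0, 0, 0, 17], [-0.382, -0.151, 0, 0, 0, 0, 17], [-0.435, -0.15, 0, 0, 0, 0, 17], [-0.487, -0.144, 0, 0, 0, 0, 17], [-0.538, -0.134, 0, 0, 0, 0, 17], [-0.588, -0.12, 0, 0, 0, 0, 17]])

```text
time: 13.77
tool_pos: [0.5068, 0.0909, 0.168]
ee_rot: [-3.139, -0.011, 0.0]
wrist_force: [11.3, 2.9, -0.4]
width: 0.0175
finger_force: 24.2
```

servo_tool(plan=[[-0.049, 0.019, 0, 0, 0, 0, 17], [-0.096, 0.042, 0, 0, 0, 0, 17], [-0.141, 0.069, 0, 0, 0, 0, 17], [-0.184, 0.099, 0, 0, 0, 0, 17], [-0.223, 0.134, 0, 0, 0, 0, 17], [-0.259, 0.171, 0, 0, 0, 0, 17], [-0.292, 0.212, 0, 0, 0, 0, 17], [-0.322, 0.256, 0, 0, 0, 0, 17], [-0.347, 0.301, 0, 0, 0, 0, 17], [-0.368, 0.349, 0, 0, 0, 0, 17], [-0.385, 0.399, 0, 0, 0, 0, 17], [-0.398, 0.449, 0, 0, 0, 0, 17]])

```text
time: 14.77
tool_pos: [0.4642, 0.0491, 0.1677]
ee_rot: [-3.132, -0.004, 0.002]
wrist_force: [4.6, 11.0, 4.4]
width: 0.0175
finger_force: 24.2
```

servo_tool(plan=[[-0.008, 0.052, 0, 0, 0, 0, 17], [-0.012, 0.104, 0, 0, 0, 0, 17], [-0.011, 0.157, 0, 0, 0, 0, 17], [-0.005, 0.209, 0, 0, 0, 0, 17], [0.005, 0.26, 0, 0, 0, 0, 17], [0.019, 0.31, 0, 0, 0, 0, 17], [0.038, 0.359, 0, 0, 0, 0, 17], [0.061, 0.406, 0, 0, 0, 0, 17], [0.088, 0.451, 0, 0, 0, 0, 17], [0.118, 0.494, 0, 0, 0, 0, 17], [0.153, 0.533, 0, 0, 0, 0, 17], [0.19, 0.569, 0, 0, 0, 0, 17]])

```text
time: 15.77
tool_pos: [0.4787, -0.0087, 0.1673]
ee_rot: [-3.134, 0.009, 0.002]
wrist_force: [-8.9, 6.5, 11.1]
width: 0.0174
finger_force: 24.5
```

servo_tool(plan=[[0.041, 0.033, 0, 0, 0, 0, 17], [0.085, 0.063, 0, 0, 0, 0, 17], [0.13, 0.088, 0, 0, 0, 0, 17], [0.178, 0.109, 0, 0, 0, 0, 17], [0.228, 0.126, 0, 0, 0, 0, 17], [0.278, 0.139, 0, 0, 0, 0, 17], [0.33, 0.147, 0, 0, 0, 0, 17], [0.382, 0.151, 0, 0, 0, 0, 17], [0.435, 0.15, 0, 0, 0, 0, 17], [0.487, 0.144, 0, 0, 0, 0, 17], [0.538, 0.134, 0, 0, 0, 0, 17], [0.588, 0.12, 0, 0, 0, 0, 17]])

```text
time: 16.77
tool_pos: [0.5367, -0.0256, 0.1672]
ee_rot: [3.138, 0.011, -0.001]
wrist_force: [-9.6, -5.1, 9.5]
width: 0.0175
finger_force: 24.4
```

servo_tool(plan=[[0.049, -0.019, 0, 0, 0, 0, 17], [0.096, -0.042, 0, 0, 0, 0, 17], [0.141, -0.069, 0, 0, 0, 0, 17], [0.184, -0.099, 0, 0, 0, 0, 17], [0.223, -0.134, 0, 0, 0, 0, 17], [0.259, -0.171, 0, 0, 0, 0, 17], [0.292, -0.212, 0, 0, 0, 0, 17], [0.322, -0.256, 0, 0, 0, 0, 17], [0.347, -0.301, 0, 0, 0, 0, 17], [0.368, -0.349, 0, 0, 0, 0, 17], [0.385, -0.399, 0, 0, 0, 0, 17], [0.398, -0.449, 0, 0, 0, 0, 17]])

```text
time: 17.77
tool_pos: [0.58, 0.0157, 0.1676]
ee_rot: [3.131, 0.002, -0.004]
wrist_force: [-1.1, -11.5, 4.9]
width: 0.0176
finger_force: 24.6
```

servo_tool(plan=[[0.008, -0.052, 0, 0, 0, 0, 17], [0.012, -0.104, 0, 0, 0, 0, 17], [0.011, -0.157, 0, 0, 0, 0, 17], [0.005, -0.209, 0, 0, 0, 0, 17], [-0.005, -0.26, 0, 0, 0, 0, 17], [-0.019, -0.31, 0, 0, 0, 0, 17], [-0.038, -0.359, 0, 0, 0, 0, 17], [-0.061, -0.406, 0, 0, 0, 0, 17], [-0.088, -0.451, 0, 0, 0, 0, 17], [-0.118, -0.494, 0, 0, 0, 0, 17], [-0.153, -0.533, 0, 0, 0, 0, 17], [-0.19, -0.569, 0, 0, 0, 0, 17]])

```text
time: 18.77
tool_pos: [0.5653, 0.0745, 0.1681]
ee_rot: [3.135, -0.009, -0.003]
wrist_force: [10.1, -6.3, 1.9]
width: 0.0174
finger_force: 24.4
```

servo_tool(plan=[[-0.041, -0.033, 0, 0, 0, 0, 17], [-0.085, -0.063, 0, 0, 0, 0, 17], [-0.13, -0.088, 0, 0, 0, 0, 17], [-0.178, -0.109, 0, 0, 0, 0, 17], [-0.228, -0.126, 0, 0, 0, 0, 17], [-0.278, -0.139, 0, 0, 0, 0, 17], [-0.33, -0.147, 0, 0, 0, 0, 17], [-0.382, -0.151, 0, 0, 0, 0, 17], [-0.435, -0.15, 0, 0, 0, 0, 17], [-0.487, -0.144, 0, 0, 0, 0, 17], [-0.538, -0.134, 0, 0, 0, 0, 17], [-0.588, -0.12, 0, 0, 0, 0, 17]])

```text
time: 19.77
tool_pos: [0.5068, 0.0909, 0.168]
ee_rot: [-3.139, -0.011, 0.0]
wrist_force: [11.1, 3.8, 0.5]
width: 0.0174
finger_force: 24.2
```

```bash
python3 arc2.py 828.5 848.5 4; python3 - <<'E'
from h import *
b=snap("top");a=snap("side")
o=robot.get_obs();p=o["tool_pos"];print(p,np.degrees(np.arctan2(p[1]-.0329,p[0]-.5221)),o["wrist_force"])
b=cv2.resize(b[120:250,210:340],None,fx=3,fy=3,interpolation=2);a=cv2.resize(a[85:215,180:310],None,fx=3,fy=3,interpolation=2)
cv2.imwrite("pics/e.png",np.hstack([a,b])[:,:,::-1])
E
```

```text
848.5 [[-0.04, 0.015, 0, 0, 0, 0, 17], [-0.078, 0.032, 0, 0, 0, 0, 17], [-0.115, 0.052, 0, 0, 0, 0, 17], [-0.15, 0.075, 0, 0, 0, 0, 17], [-0.184, 0.099, 0, 0, 0, 0, 17]]
[0.50589088 0.0907313  0.16793034] 105.65727307322621 [8.46532288 2.7911536  1.85456545]
```

View pics/e.png

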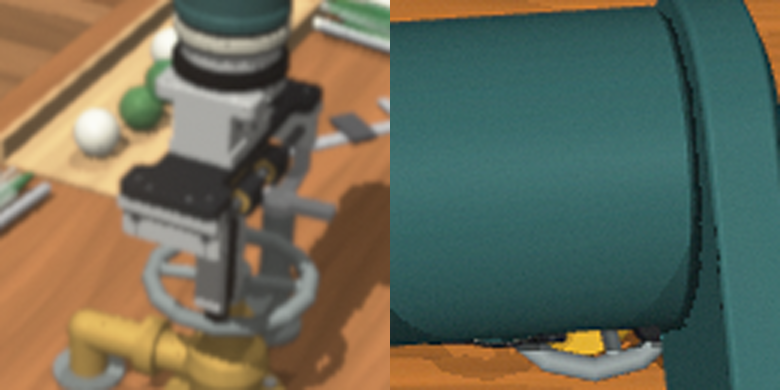

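servo_tool(plan=[[-0.04, 0.015, 0, 0, 0, 0, 17], [-0.078, 0.032, 0, 0, 0, 0, 17], [-0.115, 0.052, 0, 0, 0, 0, 17], [-0.15, 0.075, 0, 0, 0, 0, 17], [-0.18, 0.096, 0, 0, 0, 0, 17], [-0.18, 0.096, 0, 0, 0, 0, 17], [-0.18, 0.096, 0, 0, 0, 0, 17], [-0.18, 0.096, 0, 0, 0, 0, 17]])

```text
time: 20.53
tool_pos: [0.4877, 0.0822, 0.1679]
ee_rot: [-3.137, -0.008, 0.001]
wrist_force: [6.8, 5.0, 1.6]
width: 0.017
finger_force: 24.2
```

```bash
python3 - <<'E'
from h import *
o=robot.get_obs();p=o["tool_pos"];print(p,np.degrees(np.arctan2(p[1]-.0329,p[0]-.5221)),o["wrist_force"])
E
```

```text
[0.4877232  0.08217142 0.16786134] 124.90358413683076 [6.75698354 4.99071467 1.59080665]
```

servo_tool(plan=[[0.02, -0.014, 0, 0, 0, 0, 17], [0.02, -0.014, 0, 0, 0, 0, 17.5], [0.02, -0.014, 0, 0, 0, 0, 20], [0.02, -0.014, 0, 0, 0, 0, 30], [0.02, -0.014, 0, 0, 0, 0, 40], [0.02, -0.014, 0, 0, 0, 0, 40], [0.02, -0.014, -0.2, 0, 0, 0, 40], [0.02, -0.014, -0.5, 0, 0, 0, 40], [0.02, -0.014, -0.75, 0, 0, 0, 40], [0.02, -0.014, -0.75, 0, 0, 0, 40]])

```text
time: 21.37
tool_pos: [0.4887, 0.0813, 0.2479]
ee_rot: [3.141, -0.009, -0.0]
wrist_force: [0.2, -0.6, 1.5]
width: 0.0399
finger_force: 0.0
```

servo_tool(plan=[[-1, 0.3, 0, 0, 0, 0, 40], [-1, 0.3, 0, 0, 0, 0, 40], [-1, 0.3, 0, 0, 0, 0, 40], [-1, 0.3, 0, 0, 0, 0, 40], [-1, 0.3, 0, 0, 0, 0, 40]])

```text
time: 21.78
tool_pos: [0.3861, 0.0513, 0.2418]
ee_rot: [3.141, -0.0, -0.001]
wrist_force: [0.9, 0.9, 0.9]
width: 0.0401
finger_force: 0.0
```

```bash
python3 - <<'E'
from h import *
b=snap("top");a=snap("side")
for n in("top","side"):
  for th,z in(("crank_mid",.164),("brake_knob",.153)):
    for d in robot.find_in(th,n)[:1]:
        e=d["extent"];print(n,th,round(d["conf"],2),np.round(e),atz(n,e[0],e[1],z).round(3))
o=robot.get_obs();print(o["tool_pos"],o["wrist_force"])
b=cv2.resize(b[150:250,210:400],None,fx=4.2,fy=4.2,interpolation=2)
cv2.imwrite("pics/f.png",b[:,:,::-1])
a=cv2.resize(a[85:215,180:310],None,fx=4,fy=4,interpolation=2);cv2.imwrite("pics/f2.png",a[:,:,::-1])
E
```

```text
top brake_knob 0.69 [357. 211.  49.  34.] [ 0.514 -0.103  0.153]
side crank_mid 0.75 [261. 183.   7.  18.] [0.484 0.091 0.164]
side brake_knob 0.65 [279. 141.  28.  35.] [ 0.522 -0.096  0.153]
[0.38741919 0.05165201 0.24201515] [-0.03057737 -0.9291059  -0.27717913]
```

View pics/f.png

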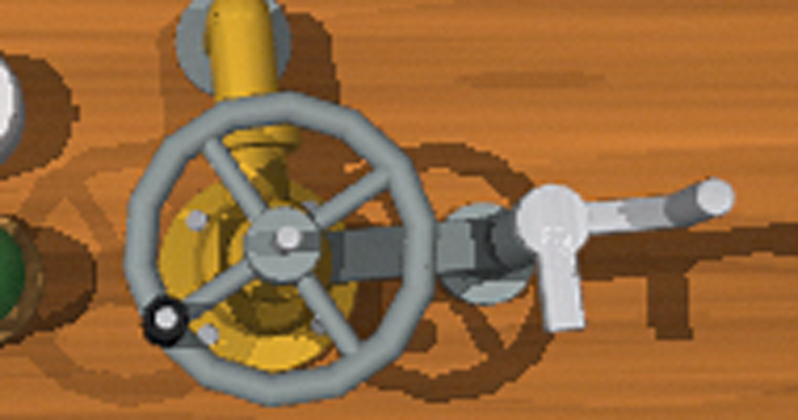

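The wheel's crank is at lower left (166,318) in the crop, as the arm left it; the knob top is at (715,196), lever still off. On to the knob.

servo_tool(plan=[[0.75, 0.94, 0, 0, 0, 0, 36], [0.75, 0.94, 0, 0, 0, 0, 36], [0.75, 0.94, 0, 0, 0, 0, 36], [0.75, 0.94, 0, 0, 0, 0, 36]])

```text
time: 22.42
tool_pos: [0.4648, -0.0467, 0.2406]
ee_rot: [3.14, 0.002, -0.005]
wrist_force: [-1.0, -0.5, -0.5]
width: 0.0362
finger_force: 0.0
```

servo_tool(plan=[[0.745, 0.94, 0, 0, 0, 0, 36], [0.745, 0.94, 0, 0, 0, 0, 36], [0.745, 0.94, 0, 0, 0, 0, 36], [0.745, 0.94, 0, 0, 0, 0, 36], [0.745, 0.94, 0, 0, 0, 0, 36], [0.745, 0.94, 0, 0, 0, 0, 36]])

```text
time: 22.92
tool_pos: [0.5361, -0.1358, 0.2419]
ee_rot: [-3.141, 0.002, 0.0]
wrist_force: [-0.1, 0.5, -0.7]
width: 0.0358
finger_force: 0.0
```

```bash
python3 - <<'E'
from h import *
a=snap("side")
o=robot.get_obs();p=o["tool_pos"];print(o["tool_pos"],o["ee_rot"],o["wrist_force"])
for s in(-1,1): print(s,proj("side",[p[0],p[1]+s*.018,p[2]-.017]))
q=proj("side",[.5369,-.1365,.173]);print(q,proj("side",[.5369,-.1365,.133]))
a=cv2.resize(a[60:190,220:350],None,fx=4,fy=4,interpolation=2);cv2.imwrite("pics/g.png",a[:,:,::-1])
E
```

```text
[ 0.53599827 -0.13537724  0.24251089] [-3.14102786e+00  3.91240752e-04  9.52876151e-04] [-0.15277085  0.62933601  0.20021662]
-1 [284.38798323 103.03508603]
1 [278.64991133 109.27304786]
[279.92197479 124.99057089] [278.86166791 138.8939195 ]
```

View pics/g.png

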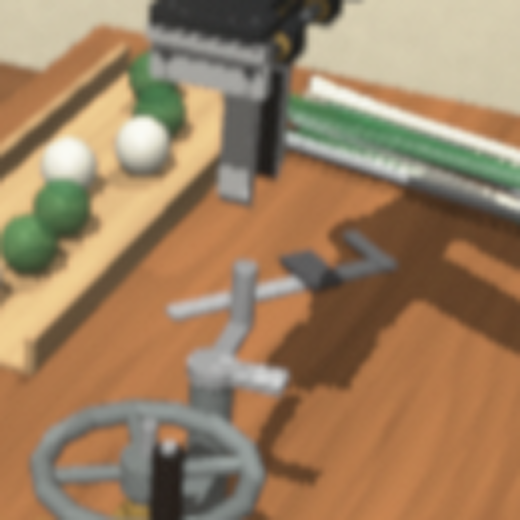

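The knob top is at (245,268) in the crop, right under the jaws within 1–2 mm by calibration. Descend and close lightly.

servo_tool(plan=[[0, 0.005, 0.3, 0, 0, 0, 36], [0, 0.005, 0.5, 0, 0, 0, 36], [0, 0.005, 0.7, 0, 0, 0, 36], [0, 0.005, 0.85, 0, 0, 0, 36], [0, 0.005, 0.85, 0, 0, 0, 36], [0, 0.005, 0.85, 0, 0, 0, 24], [0, 0.005, 0.85, 0, 0, 0, 18], [0, 0.005, 0.85, 0, 0, 0, 16], [0, 0.005, 0.85, 0, 0, 0, 15.4], [0, 0.005, 0.85, 0, 0, 0, 15.4], [0, 0.005, 0.85, 0, 0, 0, 15.4]])

```text
time: 23.88
tool_pos: [0.5372, -0.1366, 0.1594]
ee_rot: [-3.141, -0.003, 0.0]
wrist_force: [-1.1, 3.9, 5.5]
width: 0.0162
finger_force: 12.4
```

```bash
python3 - <<'E'
import numpy as np
f=lambda t:np.round(np.array([np.cos(np.radians(t)),-np.sin(np.radians(t))])*.55,3)
t0=-85
for c in range(2):
    print([(f(t0-4*k)-f(t0)).round(3).tolist()+[0,0,0,0,15.4] for k in range(1,12)]);t0-=44
E
```

```text
[[-0.038, 0.002, 0, 0, 0, 0, 15.4], [-0.077, 0.001, 0, 0, 0, 0, 15.4], [-0.115, -0.002, 0, 0, 0, 0, 15.4], [-0.153, -0.008, 0, 0, 0, 0, 15.4], [-0.19, -0.017, 0, 0, 0, 0, 15.4], [-0.227, -0.028, 0, 0, 0, 0, 15.4], [-0.263, -0.042, 0, 0, 0, 0, 15.4], [-0.298, -0.058, 0, 0, 0, 0, 15.4], [-0.331, -0.077, 0, 0, 0, 0, 15.4], [-0.363, -0.097, 0, 0, 0, 0, 15.4], [-0.394, -0.121, 0, 0, 0, 0, 15.4]]
[[-0.029, -0.025, 0, 0, 0, 0, 15.4], [-0.056, -0.052, 0, 0, 0, 0, 15.4], [-0.081, -0.081, 0, 0, 0, 0, 15.4], [-0.105, -0.112, 0, 0, 0, 0, 15.4], [-0.125, -0.144, 0, 0, 0, 0, 15.4], [-0.144, -0.177, 0, 0, 0, 0, 15.4], [-0.16, -0.212, 0, 0, 0, 0, 15.4], [-0.174, -0.248, 0, 0, 0, 0, 15.4], [-0.185, -0.285, 0, 0, 0, 0, 15.4], [-0.194, -0.322, 0, 0, 0, 0, 15.4], [-0.2, -0.36, 0, 0, 0, 0, 15.4]]
```

servo_tool(plan=[[-0.038, -0.003, 0, 0, 0, 0, 15.4], [-0.077, -0.004, 0, 0, 0, 0, 15.4], [-0.115, -0.007, 0, 0, 0, 0, 15.4], [-0.153, -0.013, 0, 0, 0, 0, 15.4], [-0.19, -0.022, 0, 0, 0, 0, 15.4], [-0.227, -0.033, 0, 0, 0, 0, 15.4]])

```text
time: 24.38
tool_pos: [0.5161, -0.1349, 0.1593]
ee_rot: [3.138, -0.008, -0.001]
wrist_force: [5.7, -1.8, 3.3]
width: 0.0155
finger_force: 12.6
```

servo_tool(plan=[[-0.036, -0.014, 0, 0, 0, 0, 15.4], [-0.071, -0.03, 0, 0, 0, 0, 15.4], [-0.104, -0.049, 0, 0, 0, 0, 15.4], [-0.136, -0.069, 0, 0, 0, 0, 15.4], [-0.167, -0.093, 0, 0, 0, 0, 15.4]])

```text
time: 24.8
tool_pos: [0.4983, -0.128, 0.1594]
ee_rot: [3.133, -0.005, -0.002]
wrist_force: [1.1, -7.3, 3.5]
width: 0.0154
finger_force: 13.2
```

servo_tool(plan=[[-0.03, -0.022, 0, 0, 0, 0, 15.4], [-0.059, -0.048, 0, 0, 0, 0, 15.4], [-0.084, -0.078, 0, 0, 0, 0, 15.4], [-0.108, -0.109, 0, 0, 0, 0, 15.4], [-0.128, -0.141, 0, 0, 0, 0, 15.4], [-0.147, -0.174, 0, 0, 0, 0, 15.4]])

```text
time: 25.3
tool_pos: [0.4803, -0.1135, 0.1593]
ee_rot: [3.127, 0.003, -0.005]
wrist_force: [-9.3, -14.4, 7.4]
width: 0.0161
finger_force: 14.6
```

servo_tool(plan=[[-0.016, -0.035, 0, 0, 0, 0, 15.4], [-0.03, -0.071, 0, 0, 0, 0, 15.4], [-0.041, -0.108, 0, 0, 0, 0, 15.4], [-0.05, -0.145, 0, 0, 0, 0, 15.4]])

```text
time: 25.63
tool_pos: [0.4732, -0.0984, 0.159]
ee_rot: [3.129, 0.008, -0.005]
wrist_force: [-13.2, -11.7, 11.5]
width: 0.0157
finger_force: 14.0
```

servo_tool(plan=[[-0.03, -0.01, 0, 0, 0, 0, 15.4], [-0.05, -0.025, 0, 0, 0, 0, 15.4], [-0.06, -0.04, 0, 0, 0, 0, 15.4], [-0.06, -0.04, 0, 0, 0, 0, 15.4]])

```text
time: 25.97
tool_pos: [0.4706, -0.0915, 0.1589]
ee_rot: [3.135, -0.0, -0.002]
wrist_force: [-2.8, -5.9, 5.8]
width: 0.0155
finger_force: 12.8
```

```bash
python3 - <<'E'
from h import *
a=snap("side");b=snap("top")
o=robot.get_obs();p=o["tool_pos"];print(o["tool_pos"],o["ee_rot"],o["wrist_force"],o["finger_force"])
a=cv2.resize(a[85:215,220:350],None,fx=3,fy=3,interpolation=2);b=cv2.resize(b[130:260,260:390],None,fx=3,fy=3,interpolation=2);cv2.imwrite("pics/h.png",np.hstack([a,b])[:,:,::-1])
E
```

```text
[ 0.47064403 -0.09154488  0.15894713] [ 3.13487727e+00  1.10782044e-04 -2.29259492e-03] [-3.96390306 -5.07775204  6.38444235] 12.820053398609161
```

View pics/h.png

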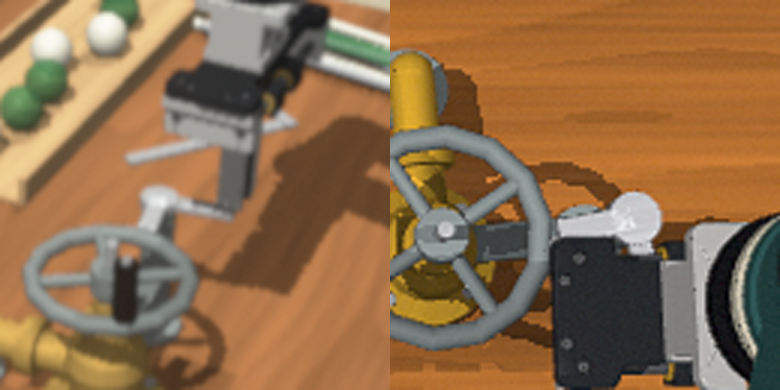

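servo_tool(plan=[[-0.005, -0.015, 0, 0, 0, 0, 15.4], [-0.008, -0.03, 0, 0, 0, 0, 15.4], [-0.008, -0.03, 0, 0, 0, 0, 15.4]])

```text
time: 26.32
tool_pos: [0.4698, -0.0886, 0.1589]
ee_rot: [3.135, 0.0, -0.002]
wrist_force: [-3.6, -5.4, 7.0]
width: 0.0155
finger_force: 12.5
```

servo_tool(plan=[[0, -0.015, 0, 0, 0, 0, 15.4], [0, -0.025, 0, 0, 0, 0, 15.4], [0, -0.025, 0, 0, 0, 0, 15.4]])

```text
time: 26.57
tool_pos: [0.4692, -0.0862, 0.1589]
ee_rot: [3.134, 0.002, -0.002]
wrist_force: [-5.1, -5.7, 7.0]
width: 0.0156
finger_force: 11.8
```

servo_tool(plan=[[-0.01, -0.015, 0, 0, 0, 0, 15.4], [-0.01, -0.025, 0, 0, 0, 0, 15.4], [-0.01, -0.025, 0, 0, 0, 0, 15.4]])

```text
time: 26.82
tool_pos: [0.469, -0.0858, 0.1589]
ee_rot: [3.13, -0.0, -0.003]
wrist_force: [-2.5, -11.6, 4.6]
width: 0.0156
finger_force: 12.3
```

servo_tool(plan=[[0, -0.01, 0, 0, 0, 0, 15.4], [0, -0.02, 0, 0, 0, 0, 15.4], [0, -0.02, 0, 0, 0, 0, 15.4]])

```text
time: 27.07
tool_pos: [0.469, -0.0857, 0.1589]
ee_rot: [3.126, -0.0, -0.004]
wrist_force: [-2.7, -16.1, 4.0]
width: 0.0157
finger_force: 13.3
```

servo_tool(plan=[[0, 0.03, 0, 0, 0, 0, 15.4], [0, 0.045, 0, 0, 0, 0, 15.4], [0, 0.045, 0, 0, 0, 0, 17], [0, 0.045, 0, 0, 0, 0, 22], [0, 0.045, 0, 0, 0, 0, 30], [0, 0.045, 0, 0, 0, 0, 36], [0, 0.045, 0, 0, 0, 0, 36], [0, 0.045, -0.3, 0, 0, 0, 36], [0, 0.045, -0.6, 0, 0, 0, 36], [0, 0.045, -0.85, 0, 0, 0, 36], [0, 0.045, -0.85, 0, 0, 0, 36]])

```text
time: 27.98
tool_pos: [0.4718, -0.0833, 0.2484]
ee_rot: [3.139, -0.01, 0.001]
wrist_force: [1.1, 0.1, 0.6]
width: 0.0358
finger_force: 0.0
```

servo_tool(plan=[[-1, 0.9, 0, 0, 0, 0, 36], [-1, 0.9, 0, 0, 0, 0, 36], [-1, 0.9, 0, 0, 0, 0, 36], [-1, 0.9, 0, 0, 0, 0, 36], [-1, 0.9, 0, 0, 0, 0, 36], [-1, 0.9, 0, 0, 0, 0, 36]])

```text
time: 28.48
tool_pos: [0.3696, -0.1727, 0.2419]
ee_rot: [-3.141, -0.0, -0.001]
wrist_force: [0.6, -0.1, 0.7]
width: 0.0361
finger_force: 0.0
```

```bash
python3 - <<'E'
from h import *
a=snap("side");b=snap("top")
o=robot.get_obs();p=o["tool_pos"];print(o["tool_pos"],o["wrist_force"])
a=cv2.resize(a[85:265,180:330],None,fx=2.6,fy=2.6,interpolation=2);b=cv2.resize(b[130:310,230:380],None,fx=2.6,fy=2.6,interpolation=2);cv2.imwrite("pics/i.png",np.hstack([a,b])[:,:,::-1])
E
```

```text
[ 0.37021608 -0.17209185  0.24202268] [ 0.2309574  -0.33786212  1.2959922 ]
```

View pics/i.png

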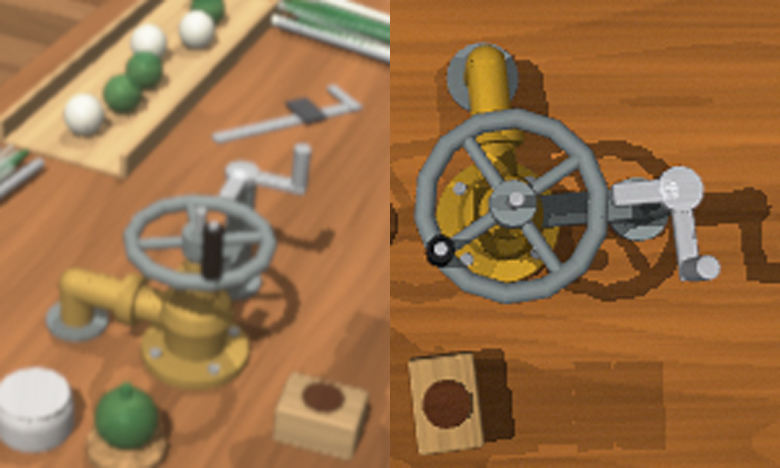

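The picture shows the lever over at its stop (knob at (708,268), shoe at the rim at (612,192)). The crank is unchanged at (440,249) and the bystanders are in place.

```bash
python3 -c "
from bench import robot
print(robot.close_job())"
```

```text
the job is handed in; nothing more can be done
None
```

I turned the valve's screw open about 539° of the intended 540° from where the load came on, then released the wheel and swung the brake lever to its hard stop; in the last picture the shoe is at the rim and the bystanders look undisturbed, and I handed the job in at about 29 s.

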